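# Run the microplate carriage home to its end stop

### The arm

A 6-joint arm with a two-finger parallel gripper is mounted at the origin on the work surface. World frame = base frame: x ahead of the robot, y to its left, z up, the work surface at z = 0. Lengths are in mm, angles in rad, forces in N, time in s.
With the tool pointing down it reaches from about 350 to 975 mm from the base axis. Payload 7.1 kg.
Tool frame: the origin (TCP) lies midway between the tips of the shut fingers; the grasp point (between the pads) lies 19 mm behind it (ctrl.grasp_offset is the distance from the TCP to the grasp point, in mm); z points along the fingers, y is the line along which they close (so a half turn about z gives the same grasp; the last joint's range is limited). The gripper opens to 88 mm and grips with 3 to 60 N. Pads are 20 mm wide; open, the fingers measure 115 mm over their backs; the gripper's body (75 mm by 178 mm) begins 61 mm behind the grasp point.
Start: joints at [-1.172, 0.423, 1.63, -0, 1.089, -0.019], TCP at [253.609, -571.215, 222.675] pointing down, gripper open.
Joint ranges: [-3, 3], [-0.9, 2.11], [0.09, 2.58], [-1.31, 4.45], [0.11, 2.69], [-2.54, 2.54]. Speed limits (rad/s): [2.39, 2.39, 3.01, 3.14, 3.14, 3.14].

### API

Orientations are given as a rotation vector (axis times angle).
In Python, from workcell import ctrl gives the robot as it stands. The module is installed in compiled form; this text tells all that it offers.
- The arm moves only by the tool servo_tool, never from a script. Its argument "rows" is a list of rows, each a list of 7 numbers: the turn, a rotation vector about the tool's x, y, z as a fraction of full scale, then the shift along the tool's x, y, z as a fraction of full scale, then the finger opening in mm, from 0 to 87.8. A call has 1 to 10 rows; each row is the pose to reach, as a shift and turn from the pose commanded when the call began, along the tool's axes at that moment; what a row does not reach only later rows make up. Full scale, the value 1, is 20 cm for a shift and 1.5 rad for a turn. A row lasts 1/8 s, in which the tool goes at most 62.5 mm and 10.7 degrees, less where a joint would pass 70% of its speed; a pose out of reach is approached as far as the arm can. A call with a number of a shift or a turn outside -1 to 1 is refused whole. A call with a gripper value outside its range is refused whole. The fingers move at their own pace and stop on an object; the grip force is fixed at half the most. Time passes only in rows, so rows that repeat a pose let the fingers close. It gives the time, the measured TCP pose, the force, the opening and the grip force at its end, in the units of the state.
- ctrl.get_obs(): the state, without advancing time (a new reading comes with each control period).
- ctrl.get_image(name): name is "scene" or "side" or "wrist"; returns (picture, depth): 420x560x3 uint8, red, green, blue; 420x560 float32, mm along the optical axis (not along the pixel's ray), 0 where there is no reading.
- ctrl.camera_info(name): a dict with "intrinsics" (3x3 intrinsics, pixels), "R" (3x3) and "t" (3): a world point X has camera coordinates R X + t. Camera axes: x right, y down, z forward; pixel columns grow to the right and rows downward; lengths in mm; the calibration is good to about 2 mm. The wrist camera is an equidistant fisheye: a pixel r from the principal point sees the ray r / f radians off the axis. A picture is of the moment at which its call begins: read the wrist's pose just before it. camera_info takes no time and is no camera call; for the wrist camera it gives the pose at the moment of the call.
- ctrl.close_job(): hands the job in; it is judged then, once.
The state is a dict: "t": time; "qpos": joint angles; "qvel": joint speeds; "joint_torque": joint torques, N m; "ee_pos": TCP position; "orientation": TCP orientation; "ft_force": force on the tool from outside, world axes, zero at the start; "moment": the same for the moment, N m; "width": finger opening in mm; "grasp_force": force on a finger pad.
Only numpy, scipy, OpenCV 4.12 (cv2) and the standard library are available. Lean on these libraries where they do the work, as an engineer would, in place of code of your own. Each camera call takes 0.05 s, during which the arm holds its last target. There are 200 camera calls.

### The job

The plate on the pipetting stage is filled. Press the round release button on the carriage right down and, keeping it held down all the way, push the carriage along to the end stop with the rubber buffer, on the robot's left; then let the button come up so that the carriage is locked there. Leave the plate lying in its nest, and do not disturb the things around the stage.

Things in the scene. Friction and masses are not known exactly. Their poses are not given: they have to be found in the camera images.
- stage: Pipetting stage for 96-well plates, fixed: grey base with two guide rods, a steel pin rack and an end block 39 mm high at each end. Origin on the bench, midway between the blocks. y runs along the rods to the end stop (56 mm high, rubber buffer, at the left seen from the robot), x away from the robot, z up. Base: x -100 to +60, y -150 to +150 mm.
- carriage (a joint): Carriage position along the stage's +y, m: 0 = far right, locked, where it starts; 0.099 = against the end stop. Its centre is at stage y = -49.5 mm at joint 0. Aluminium plate 104 x 140 mm, top 38 mm above the bench, with a tab towards the robot for button and finger rest. A spring tooth locks it every 9 mm (0, 0.009 .. 0.099) with 1 mm play. With the button down it slides with 1 to 2 N.
- release (a joint): Travel of the release button, m: 0 = up (carriage locked), 0.007 = fully down. The tooth is clear of the rack from 0.005 on. Its spring pushes up with 2 N when up, 5 N when fully down. Let go, it comes up by itself.
- button_top (a point): Centre of the flat top of the release button: round grey cap 28 mm across, 58 mm above the bench when up, 51 mm when fully down, in a black collar 35 mm across with its rim 46 mm above the bench. Moves with carriage and button; lies at x = -76 mm of the stage, level in y with the carriage's centre. Axes as the stage's.
- rest_face (a point): Middle of the flat face of the finger rest, an upright black plate on the carriage, 34 mm wide along the stage's x, 8 mm thick, top 82 mm above the bench, on the end-stop side of the button. The face looks at the button, 24 mm from its axis, so that a finger on the button can push it towards the end stop. This point is 70 mm above the bench. Axes as the stage's.
- nest (a point): Centre of the carriage's plate nest, on the carriage's top face, 38 mm above the bench. Axes as the stage's.
- microplate: White 96-well plate, 86 mm along its x, 128 mm along its y and 14 mm high, lying loose in the nest between corner lips 6 mm high; about 110 g. Origin: centre of its underside. To be left in the nest.
- tip_box: White pipette-tip box 84 x 122 mm, 63 mm high with the tips, standing loose beyond the stage. Origin: centre of its underside. To be left alone.
- buffer_bottle: Glass reagent bottle with a white cap, 62 mm in diameter, 135 mm high, standing loose beyond the stage. Origin: centre of its underside. To be left alone.
- tube_rack: Blue tube rack 60 x 150 mm with five green-capped tubes, 95 mm high, standing loose to the right of the stage. Origin: centre of its underside. To be left alone.
- glucose_meter: Black hand-held meter 98 x 54 x 18 mm, lying loose to the left of the stage. Origin: centre of its underside. To be left alone.
Mind the look-alikes: they are no part of the job. There is more than one size of the microplate; the job needs the middle-sized.

How it is judged:
By the outcome, as a careful person would: the job done as asked, in the order asked, and still so for the second after the job is handed in, with the robot touching nothing.
It also fails if it takes over 35 s, if anything falls off the work surface, if the arm or the gripper's body presses on something with over 40 N, if the wrist force passes 120 N, or if a joint passes its speed limit or range.

## Working session

There is one attempt and no reset: what is moved stays moved. The work goes in short steps, Python scripts to look and compute and a tool call to move; the robot and the scene stay as the last step left them, time stands still between calls to the robot, and variables do not carry over. Pictures are saved under pics/ and viewed, at most 10 in all, crops included, and the job is handed in when it is done.

Besides the shell and the picture viewer there is one more tool, called after ">>>" as a command line: name --pt "numbers of a row" for each row, then --argument value for the rest. servo_tool: Moves the arm, as the interface text tells. Its arguments: {"type":"object","properties":{"rows":{"type":"array","items":{"type":"array","items":{"type":"number"}}}},"required":["rows"]}

```bash
mkdir -p pics; cat > h.py <<'E'
import numpy as np, cv2
from workcell import ctrl
def grab(n):
    ci=ctrl.camera_info(n); im,d=ctrl.get_image(n)
    return ci,im,d
def world(ci,u,v,z):
    K=ci["intrinsics"]; p=np.array([(u-K[0,2])/K[0,0]*z,(v-K[1,2])/K[1,1]*z,z])
    return ci["R"].T@(p-ci["t"])
def cloud(ci,d):
    K=np.array(ci["intrinsics"]); v,u=np.indices(d.shape)
    p=np.stack([(u-K[0,2])/K[0,0]*d,(v-K[1,2])/K[1,1]*d,d],-1)
    return (p-np.array(ci["t"]))@np.array(ci["R"])
E
python3 - <<'E'
from h import *
for n in("scene","side"):
    ci,im,d=grab(n); np.savez(n,im=im,d=d,**ci); cv2.imwrite(f"pics/{n}.png",im[...,::-1])
    print(n,ci)
print(ctrl.get_obs())
E
```

```text
scene {'intrinsics': array([[398.28864356,   0.        , 282.01127974],
       [  0.        , 398.28864356, 207.82260975],
       [  0.        ,   0.        ,   1.        ]]), 'R': array([[-0.49611441,  0.868256  ,  0.00141872],
       [ 0.59292677,  0.33998629, -0.72996381],
       [-0.6342778 , -0.36130437, -0.68348433]]), 't': array([ 217.3081881 , -284.31764132, 1455.96114826])}
side {'intrinsics': array([[413.84613237,   0.        , 278.70369742],
       [  0.        , 413.84613237, 207.93136147],
       [  0.        ,   0.        ,   1.        ]]), 'R': array([[-0.76989883, -0.63802426, -0.01344762],
       [-0.46393975,  0.57405311, -0.67470211],
       [ 0.43819596, -0.51321348, -0.73796763]]), 't': array([466.94043186, 264.00995782, 897.36049566])}
{'t': 0.1, 'qpos': array([-1.17200224e+00,  4.23780970e-01,  1.63057962e+00, -6.86428603e-05,
        1.08863515e+00, -1.90026711e-02]), 'qvel': array([-0.00102819, -0.00216354, -0.00172697, -0.00109448, -0.00066906,
       -0.00242806]), 'joint_torque': array([ 6.11561118e-04, -5.45608771e+01, -2.74325341e+01,  6.45531085e-02,
        1.86820782e-02, -1.69485827e-05]), 'ee_pos': array([ 253.40336326, -570.77883856,  221.98245281]), 'orientation': array([-3.07194721e+00, -6.51276467e-01,  5.09571033e-04]), 'ft_force': array([-0.04168109,  0.90799082,  0.15178266]), 'moment': array([ 0.00183349,  0.07080447, -0.00442689]), 'grasp_force': 0.0, 'width': 87.90935935631265}
```

View pics/scene.png

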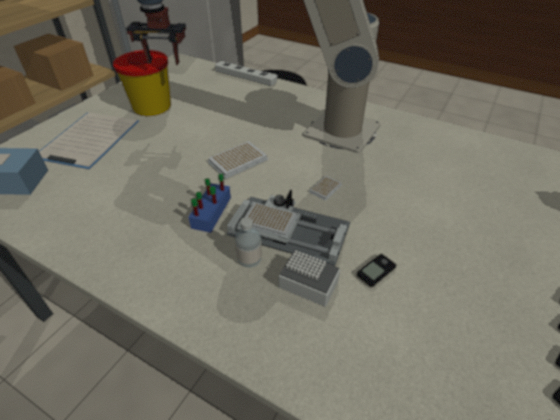

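View pics/side.png

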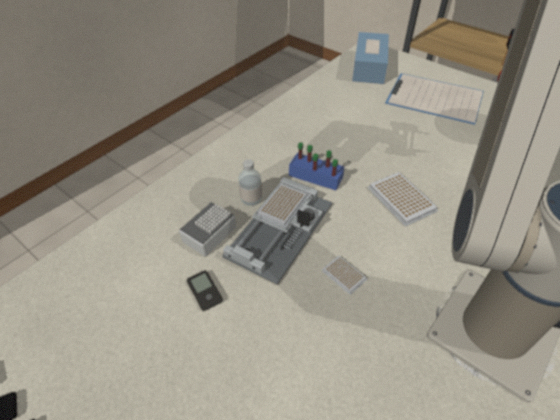

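The scene view shows the stage at (290,228), with the carriage and its plate at (272,218). The button and finger rest are at about (285,199), or (305,215) in the side view. There are three microplates: a large one at (238,158), a small one at (324,187), and one in the nest at (272,218). The one in the nest is the middle-sized plate on the carriage, so it fits. I'll confirm it in a crop.

```bash
python3 - <<'E'
from h import *
s=np.load("side.npz"); c=s["im"][165:290,210:350]
a=cv2.resize(c,None,fx=4,fy=4,interpolation=cv2.INTER_CUBIC)
# top-down height map from both
P=[cloud(np.load(n+".npz"),np.load(n+".npz")["d"])[np.load(n+".npz")["d"]>0] for n in("side","scene")]
for n,u,v in(("side",305,218),("scene",285,199)):
    z=np.load(n+".npz"); print(n,cloud(z,z["d"])[v,u])
cv2.imwrite("pics/crop.png",a[...,::-1])
ctr=cloud(s,s["d"])[225,275]; print(ctr)
H=np.zeros((480,800),np.uint8)
p=P[0]; x0,y0=ctr[0]-240,ctr[1]-200
i=((p[:,0]-x0)).astype(int);j=((p[:,1]-y0)).astype(int)
k=(i>=0)&(i<480)&(j>=0)&(j<400)&(p[:,2]<160)
H1=np.zeros((480,400),np.uint8);np.maximum.at(H1,(i[k],j[k]),np.clip(p[k,2]*2,0,255).astype(np.uint8))
H1=cv2.dilate(H1,np.ones((3,3)))
cv2.imwrite("pics/h.png",cv2.applyColorMap(H1,cv2.COLORMAP_JET)[::-1,::-1]);print(x0,y0)
E
```

```text
side [478.33835259  50.56446252  68.23924021]
scene [479.33454024  33.09050405  48.84535543]
[538.32698451  96.2516035   38.50857869]
298.3269845050746 -103.74839649974811
```

View pics/crop.png

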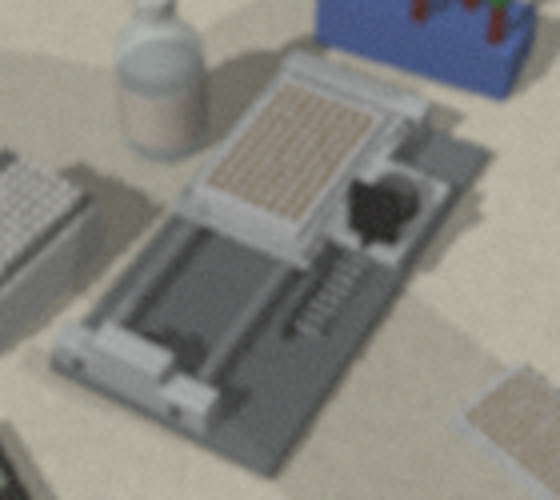

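View pics/h.png

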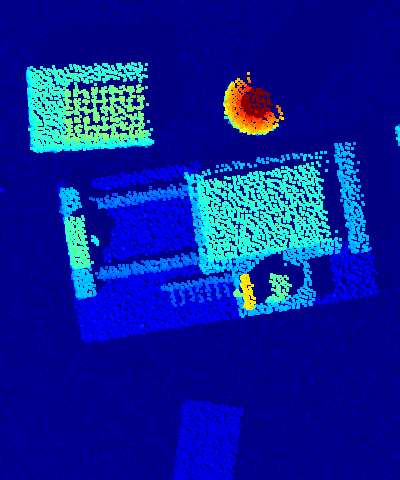

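The crop shows the middle-sized plate in the nest. The black rest at crop (365,205) and the grey cap at (405,185) sit on the tab towards the robot. Next I'll refine the pose.

```bash
python3 - <<'E'
from h import *
for n in("side","scene"):
    z=np.load(n+".npz"); p=cloud(z,z["d"])[z["d"]>0]; im=z["im"][z["d"]>0]
    def sel(x,y,zz,name):
        k=(p[:,0]>x[0])&(p[:,0]<x[1])&(p[:,1]>y[0])&(p[:,1]<y[1])&(p[:,2]>zz[0])&(p[:,2]<zz[1])
        q=p[k]; r=cv2.minAreaRect(q[:,:2].astype(np.float32)) if len(q)>4 else None
        print(n,name,len(q),np.median(q,0).round(1),r)
    sel((455,515),(25,65),(73,90),"rest")
    sel((455,515),(-10,33),(54,64),"button")
    sel((500,640),(-45,115),(46,58),"plate")
    sel((470,640),(200,250),(46,62),"stop")
    sel((400,640),(-90,250),(8,62),"all")
E
```

```text
side rest 65 [485.1  49.7  81.7] ((486.8175354003906, 48.11951446533203), (33.3394775390625, 11.133872985839844), 8.73087215423584)
side button 54 [490.3  17.7  58.9] ((490.17706298828125, 16.07748031616211), (20.277877807617188, 25.410404205322266), 84.28388977050781)
side plate 1112 [564.   38.3  53.2] ((556.206298828125, 34.441558837890625), (111.67962646484375, 134.03744506835938), 8.10413932800293)
side stop 292 [549.3 221.8  55.3] ((575.1552124023438, 225.0388641357422), (49.8694953918457, 129.60760498046875), 89.95790100097656)
side all 6254 [533.8 108.3  30.2] ((561.4588623046875, 83.93450164794922), (207.69635009765625, 305.4841003417969), 9.447965621948242)
scene rest 41 [488.9  50.7  82. ] ((485.4328918457031, 49.749412536621094), (32.921531677246094, 8.422087669372559), 7.891049385070801)
scene button 60 [491.8  21.2  58.6] ((490.8519592285156, 20.333534240722656), (26.404550552368164, 24.307926177978516), 4.237039566040039)
scene plate 1060 [565.   40.   53.1] ((555.2088623046875, 32.3631477355957), (116.37158203125, 137.4600067138672), 9.708443641662598)
scene stop 187 [546.5 221.4  56.2] ((578.3336791992188, 214.3242950439453), (133.4905548095703, 46.607845306396484), 11.074104309082031)
scene all 4733 [554.   98.3  31.1] ((560.3289794921875, 83.47769165039062), (212.01731872558594, 301.48486328125), 9.704506874084473)
```

>>> servo_tool --pt "0 0 0 0.19 -0.185 0 0" --pt "0 0 0 0.38 -0.37 0 0" --pt "0 0 0 0.57 -0.555 0 0" --pt "0 0 0 0.76 -0.74 0 0" --pt "0 0 0 0.76 -0.74 0 0"

```text
t: 0.72
ee_pos: [332.9, -371.2, 222.4]
orientation: [-3.071, -0.657, 0.001]
ft_force: [0.2, -0.3, 1.0]
width: 41.5
grasp_force: 0.0
```

>>> servo_tool --pt "0 0 0 0.19 -0.185 0 0" --pt "0 0 0 0.38 -0.37 0 0" --pt "0 0 0 0.57 -0.555 0 0" --pt "0 0 0 0.76 -0.74 0 0" --pt "0 0 0 0.76 -0.74 0 0"

```text
t: 1.35
ee_pos: [412.3, -175.5, 222.7]
orientation: [-3.072, -0.658, -0.0]
ft_force: [-0.1, -0.2, 0.3]
width: 0.6
grasp_force: 0.0
```

>>> servo_tool --pt "0 0 0.06 0.19 -0.185 0 0" --pt "0 0 0.12 0.38 -0.37 0 0" --pt "0 0 0.176 0.57 -0.555 0.1 0" --pt "0 0 0.176 0.76 -0.74 0.3 0" --pt "0 0 0.176 0.76 -0.74 0.4 0" --pt "0 0 0.176 0.76 -0.74 0.4 0"

```text
t: 2.1
ee_pos: [489.4, 18.8, 141.0]
orientation: [3.132, 0.242, -0.006]
ft_force: [-0.3, -0.3, -0.3]
width: 0.4
grasp_force: 0.0
```

```bash
cat >> h.py <<'E'
from scipy.spatial.transform import Rotation as Ro
B=np.array([490.5,20.5]); A=0.154
sy=np.array([-np.sin(A),np.cos(A)]); sx=np.array([np.cos(A),np.sin(A)])
def plan(off,z,offx=0,d=0):
    o=ctrl.get_obs(); R=Ro.from_rotvec(o["orientation"])
    t=np.r_[B+off*sy+offx*sx,z]; sh=R.inv().apply(t-o["ee_pos"])/200
    Rt=Ro.from_matrix(np.array([[sx[0],-sy[0],0],[sx[1],-sy[1],0],[0,0,-1]]))
    print("t",o["t"],"pos",o["ee_pos"].round(1),"stage",((o["ee_pos"][:2]-B)@sx).round(1),((o["ee_pos"][:2]-B)@sy).round(1),"F",o["ft_force"].round(1),"w",o["width"])
    print("turn",((R.inv()*Rt).as_rotvec()/1.5).round(4),"shift",sh.round(4), "sy in tool",R.inv().apply(np.r_[sy,0]).round(4))
E
python3 - <<'E'
from h import *
plan(4,90)
ci,im,d=grab("wrist"); cv2.imwrite("pics/w1.png",im[...,::-1])
E
```

```text
t 2.1 pos [489.4  18.8 141. ] stage -1.3 -1.5 F [-0.3 -0.3 -0.3] w 0.44665403176105345
turn [-0.0001  0.0026 -0.    ] shift [ 0.0075 -0.0274  0.2552] sy in tool [-1.e-04 -1.e+00  2.e-04]
```

View pics/w1.png

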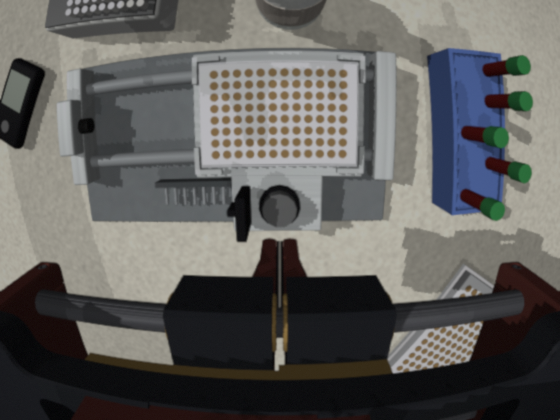

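The wrist view shows the button cap at about (280,203) and the rest at (243,213), with the fingers above in line with the stage. I'll check the cap's position from this camera, then step closer.

```bash
python3 - <<'E'
from h import *
ci,im,d=grab("wrist"); K=ci["intrinsics"]
def w(u,v):
    a=np.array([u-K[0,2],v-K[1,2]]);r=np.hypot(*a);th=r/K[0,0]
    z=d[v,u]; p=np.r_[a/r*np.tan(th)*z,z]; return ci["R"].T@(p-ci["t"])
q=np.array([w(u,v) for v in range(180,235) for u in range(230,310)])
k=(abs(q[:,2]-58.5)<3)&(q[:,1]<40); c=q[k]; print(k.sum(),cv2.minEnclosingCircle(c[:,:2].astype(np.float32)),np.median(c,0))
k=(abs(q[:,2]-81)<4); print(cv2.minAreaRect(q[k][:,:2].astype(np.float32)))
E
```

```text
910 ((487.238037109375, 24.212770462036133), 21.30645751953125) [492.64566936  18.74494729  58.08509556]
((490.7093811035156, 46.77691650390625), (28.049182891845703, 8.305851936340332), 8.914588928222656)
```

```bash
sed -i 's/B=np.array.*;/B=np.array([492.0,19.3]);/' h.py; python3 -c "
from h import *
plan(4,66)"
```

```text
t 2.2 pos [490.6  18.4 143. ] stage -1.5 -0.7 F [ 0.8  0.  -0.2] w 0.8223557838172718
turn [ 0.0002  0.     -0.001 ] shift [ 0.0075 -0.0235  0.385 ] sy in tool [-1.5e-03 -1.0e+00 -2.0e-04]
```

>>> servo_tool --pt "0 0 0 0.008 -0.023 0.2 0" --pt "0 0 0 0.008 -0.023 0.35 0" --pt "0 0 0 0.008 -0.023 0.39 0" --pt "0 0 0 0.008 -0.023 0.39 0"

```text
t: 2.7
ee_pos: [491.7, 23.7, 65.4]
orientation: [3.132, 0.24, 0.001]
ft_force: [0.4, 0.0, 0.1]
width: 0.5
grasp_force: 0.0
```

>>> servo_tool --pt "0 0 0 0 0 0.02 0" --pt "0 0 0 0 0 0.04 0" --pt "0 0 0 0 0 0.05 0" --pt "0 0 0 0 0 0.05 0"

```text
t: 3.2
ee_pos: [491.8, 24.4, 55.0]
orientation: [3.132, 0.242, 0.002]
ft_force: [2.0, -0.6, 3.6]
width: 0.5
grasp_force: 1.6
```

Contact is made, with the cap about 3 mm down at roughly 3.5 N. I'll press on gently.

>>> servo_tool --pt "0 0 0 0 0 0.01 0" --pt "0 0 0 0 0 0.02 0" --pt "0 0 0 0 0 0.02 0" --pt "0 0 0 0 0 0.02 0"

```text
t: 3.7
ee_pos: [491.9, 24.5, 51.2]
orientation: [3.132, 0.241, 0.002]
ft_force: [0.5, -0.2, 9.8]
width: 0.5
grasp_force: 4.8
```

>>> servo_tool --pt "0 0 0 0 0 0.005 0" --pt "0 0 0 0 0 0.008 0" --pt "0 0 0 0 0 0.008 0"

```text
t: 4.08
ee_pos: [492.2, 24.5, 50.9]
orientation: [3.132, 0.241, 0.003]
ft_force: [-2.0, 0.3, 25.7]
width: 0.4
grasp_force: 13.3
```

The button is fully down at 25 N. I'll ease off slightly and start pushing towards the stop.

>>> servo_tool --pt "0 0 0 0 0 -0.002 0" --pt "0 0 0 0 -0.015 -0.002 0" --pt "0 0 0 0 -0.03 -0.002 0" --pt "0 0 0 0 -0.05 -0.002 0" --pt "0 0 0 0 -0.07 -0.002 0" --pt "0 0 0 0 -0.09 -0.002 0" --pt "0 0 0 0 -0.11 -0.002 0" --pt "0 0 0 0 -0.11 -0.002 0"

```text
t: 5.08
ee_pos: [488.6, 46.5, 51.0]
orientation: [-3.132, -0.242, -0.003]
ft_force: [-2.4, 0.8, 22.4]
width: 0.3
grasp_force: 11.4
```

```bash
python3 - <<'E'
from h import *
plan(110,50)
ci,im,d=grab("wrist"); cv2.imwrite("pics/w2.png",im[...,::-1])
E
```

```text
t 5.075 pos [488.6  46.5  51. ] stage 0.8 27.4 F [-2.4  0.8 22.4] w 0.3032533352304878
turn [-0.     -0.0012  0.    ] shift [-0.0039 -0.4128  0.0048] sy in tool [ 1.e-04 -1.e+00  0.e+00]
```

View pics/w2.png

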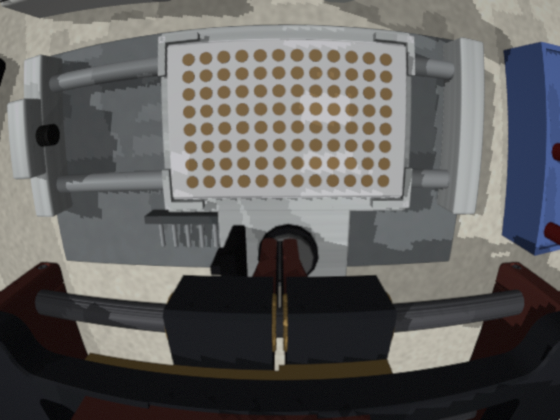

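The carriage has come about 22 mm with the plate still in its nest. The finger is on the cap, and the rest is just ahead of it at (235,250). I'll continue.

>>> servo_tool --pt "0 0 0 0 -0.02 0 0" --pt "0 0 0 0 -0.06 0 0" --pt "0 0 0 0 -0.1 0 0" --pt "0 0 0 0 -0.14 0 0" --pt "0 0 0 0 -0.18 0 0" --pt "0 0 0 0 -0.22 0 0" --pt "0 0 0 0 -0.26 0 0" --pt "0 0 0 0 -0.3 0 0" --pt "0 0 0 0 -0.33 0 0" --pt "0 0 0 0 -0.33 0 0"

```text
t: 6.38
ee_pos: [477.9, 112.0, 50.9]
orientation: [-3.132, -0.242, -0.001]
ft_force: [-3.7, 0.3, 24.8]
width: 0.7
grasp_force: 12.0
```

>>> servo_tool --pt "0 0 0 0 -0.01 0 0" --pt "0 0 0 0 -0.02 0 0" --pt "0 0 0 0 -0.03 0 0" --pt "0 0 0 0 -0.04 0 0" --pt "0 0 0 0 -0.05 0 0" --pt "0 0 0 0 -0.05 0 0"

```text
t: 7.12
ee_pos: [476.4, 121.5, 50.9]
orientation: [-3.132, -0.241, -0.001]
ft_force: [-3.8, 0.8, 24.3]
width: 0.9
grasp_force: 12.1
```

>>> servo_tool --pt "0 0 0 0 -0.01 0 0" --pt "0 0 0 0 -0.02 0 0" --pt "0 0 0 0 -0.02 0 0"

```text
t: 7.5
ee_pos: [476.0, 123.9, 50.8]
orientation: [3.13, 0.243, 0.001]
ft_force: [-0.3, -11.8, 22.6]
width: 0.7
grasp_force: 11.8
```

>>> servo_tool --pt "0 0 0 0 -0.01 0 0" --pt "0 0 0 0 -0.02 0 0" --pt "0 0 0 0 -0.02 0 0"

```text
t: 7.88
ee_pos: [475.6, 127.8, 50.8]
orientation: [3.13, 0.243, 0.002]
ft_force: [1.3, -13.1, 22.7]
width: 0.5
grasp_force: 11.0
```

```bash
python3 - <<'E'
from h import *
plan(110,50)
ci,im,d=grab("wrist"); cv2.imwrite("pics/w3.png",im[...,::-1])
E
```

```text
t 7.875 pos [475.6 127.8  50.8] stage 0.5 109.7 F [  1.3 -13.1  22.7] w 0.5231046661714793
turn [ 0.0013 -0.0007  0.0007] shift [-0.0024 -0.0015  0.0039] sy in tool [ 0.001 -1.    -0.002]
```

View pics/w3.png

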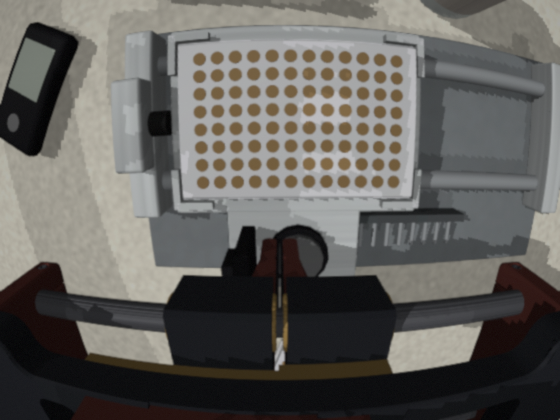

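The carriage is against the rubber buffer at (160,123): the sideways force is 13 N and the finger is now slipping on the cap. I'll let the button up slowly, straight up.

>>> servo_tool --pt "0 0 0 0 0 -0.01 0" --pt "0 0 0 0 0 -0.02 0" --pt "0 0 0 0 0 -0.03 0" --pt "0 0 0 0 0 -0.04 0" --pt "0 0 0 0 0 -0.06 0" --pt "0 0 0 0 0 -0.15 0" --pt "0 0 0 0 0 -0.35 0" --pt "0 0 0 0 0 -0.6 0" --pt "0 0 0 0 0 -0.6 0"

```text
t: 9.05
ee_pos: [476.7, 129.9, 172.6]
orientation: [-3.131, -0.241, -0.009]
ft_force: [0.7, 0.0, -0.6]
width: 0.3
grasp_force: 0.0
```

```bash
python3 - <<'E'
from h import *
plan(110,150)
ci,im,d=grab("wrist"); cv2.imwrite("pics/w4.png",im[...,::-1])
K=ci["intrinsics"];v,u=np.indices(d.shape);a=u-K[0,2];b=v-K[1,2];r=np.hypot(a,b)+1e-9;t=np.tan(np.minimum(r/K[0,0],1.4))*d
q=(np.stack([a/r*t,b/r*t,d],-1)-ci["t"])@ci["R"]
q=q[d>0]; e=(q[:,:2]-B); X=e@sx;Y=e@sy
k=(abs(X)<12)&(abs(Y-99)<12); print("button z",np.percentile(q[k,2],[20,50,80]))
k=(abs(X)<20)&(q[:,2]>76)&(q[:,2]<86)&(abs(Y-125)<25); print("rest Y centre",np.median(Y[k]),"(expect 127)")
E
```

```text
t 9.05 pos [476.7 129.9 172.6] stage 1.8 111.6 F [ 0.7  0.  -0.6] w 0.33217273253716745
turn [-0.0006 -0.004  -0.0001] shift [-0.0099  0.0083  0.1129] sy in tool [-1.e-04 -1.e+00  8.e-04]
button z [57.40284481 58.21358458 59.37961412]
rest Y centre 126.02644295747979 (expect 127)
```

View pics/w4.png

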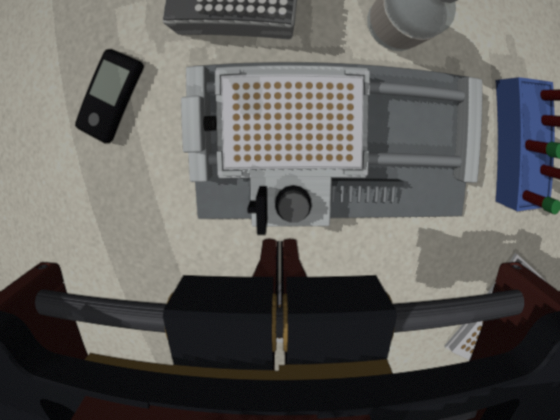

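The carriage touches the buffer at (212,123). The button at (293,204) is fully up at 58 mm, the plate lies in its nest, and nothing else has moved.

```bash
python3 -c "
from workcell import ctrl
print(ctrl.close_job())"
```

```text
the job is handed in; nothing more can be done
None
```

Job handed in: the carriage was pushed to the rubber-buffer end stop with the button held down, the button came back up to 58 mm so it should be locked there, and the plate is still in its nest with nothing around it disturbed.

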